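# Load the smoker and hold its lever at the third click

### The arm

A 6-joint arm with a two-finger parallel gripper is mounted at the origin on the work surface. World frame = base frame: x ahead of the robot, y to its left, z up, the work surface at z = 0. Lengths are in m, angles in rad, forces in N, time in s.
With the tool pointing down it reaches from about 0.3 to 0.85 m from the base axis. Payload 4.2 kg.
Tool frame: the origin (TCP) lies midway between the tips of the shut fingers; the grasp point (between the pads) lies 19 mm behind it (hold_point_z is the z of the grasp point in the tool frame, in m); z points along the fingers, y is the line along which they close (so a half turn about z gives the same grasp; the last joint's range is limited). The gripper opens to 91 mm and grips with 3 to 60 N. Pads are 32 mm wide; open, the fingers measure 118 mm over their backs; the gripper's body (76 mm by 178 mm) begins 60 mm behind the grasp point.
Start: joints at [-1.131, 0.32, 1.565, -0, 1.257, -0.02], TCP at [0.255, -0.515, 0.214] pointing down, gripper open.
Joint ranges: [-3.11, 3.11], [-0.84, 2.01], [0.21, 2.61], [-1.34, 4.49], [0.05, 2.63], [-2.56, 2.56]. Speed limits (rad/s): [2.57, 2.57, 3.14, 3.14, 3.14, 3.14].

### API

Orientations are given as a rotation vector (axis times angle).
In Python, from plant import * gives the robot as it stands.
- The arm moves only by the shell command python3 -m handwheel 'ROWS' [FORCE]. ROWS is JSON, a list of rows, each a list of 7 numbers: the finger opening in m, from 0 to 0.0912, then the shift along the tool's x, y, z in m, then the turn, a rotation vector about the tool's x, y, z in rad. A call has 1 to 5 rows; each row is the pose to reach, as a shift and turn from the pose commanded when the call began, along the tool's axes at that moment; what a row does not reach only later rows make up. A row lasts 1/12 s, in which the tool goes at most 41.7 mm and 7.16 degrees, less where a joint would pass 70% of its speed; a pose out of reach is approached as far as the arm can. A call with a gripper value outside its range is refused whole. The fingers move at their own pace and stop on an object; FORCE is the grip in N (left out, the last holds). Time passes only in rows, so rows that repeat a pose let the fingers close. It gives the time, the measured TCP pose, the force, the opening and the grip force at its end, in the units of the state.
- state(): the state, without advancing time (a new reading comes with each control period).
- snapshot(name): name is "scene" or "top"; returns the picture (384x512x3 uint8, red, green, blue); there is no depth.
- get_calibration(name): a dict with "fov_y" (degrees; the focal length in pixels is half the picture's height over the tangent of half this angle, whatever the lens; pixels are square), "cx", "cy" (the principal point, pixels), "k1" (the pictures are not rectified: a ray, as slopes to the right and down, at radius r is drawn at 1 + k1 r^2 times it, then the intrinsics apply), "origin" and "rotation" of the camera in the world. Camera axes: x right, y down, z forward; pixel columns grow to the right and rows downward; lengths in m; the calibration is good to about 2 mm. A picture is of the moment at which its call begins. get_calibration takes no time and is no camera call.
- close_job(): hands the job in; it is judged then, once.
Trained networks look in the newest picture that a camera, given by its name, has taken for a name from the list of things; names that differ only in an ending like _2 or _b are one class to them, and where a whole thing is asked for, a point or a joint stands for the part that bears it (a point fixed in the world has none). Each returns a list of dicts, best first, with "score" (0 to 1); they miss things now and then, are a little off and sometimes report something else, mostly with a low value. They report only what shows in the picture. A call takes as long as a camera call. They do not tell look-alikes from the thing itself.
- trace(camera, thing): "pixels" (384x512 bool, what is visible of it) and "box" ([centre column, centre row, width, height] in pixels, round what is visible of it).
- pinpoint(camera, thing): "uv" ([column, row] in pixels: a listed point, or the origin of a listed thing).
The state is a dict: "time": time; "qpos": joint angles; "qd": joint speeds; "joint_torque": joint torques, N m; "ee_pos": TCP position; "eef_rot": TCP orientation; "force": force on the tool from outside, world axes, zero at the start; "torque": the same for the moment, N m; "finger_gap": finger opening in m; "grasp_force": force on a finger pad.
Only numpy, scipy, OpenCV 4.12 (cv2) and the standard library are available. Lean on these libraries where they do the work, as an engineer would, in place of code of your own. Each camera call takes 0.05 s, during which the arm holds its last target. There are 200 camera calls.

### The job

Load the wood cassette into the pocket in the top of the steel food smoker, flat, square and fully home, and let go of it. Then push the smoker's spring-return lever down with the fingers, past the first two click stops to the third but not on to the bottom, and finish with the fingers still holding it there: it springs back up when let go. Leave the other things on the counter where they stand.

Things in the scene. Friction and masses are not known exactly. Their poses are not given: they have to be found in the camera images.
- cassette: Pale wood cassette, loose on the counter, 70 to 110 g: a flat block 70 (its x) x 50 (its y) x 18 mm high with an upright grip rib on top, 44 long (its x) x 12 thick (its y) x 20 mm high, centred; 38 mm high in all. Origin: centre of the underside, z up. A half turn makes no difference to the fit. It stands upright at the start, at one of two spots on the robot's right (-y).
- smoker: Steel food smoker, fixed to the counter: a box 150 (its x) x 220 (its y) x 100 mm high, its place and yaw vary. Origin: centre of the underside. The pocket is in its top; the lever is on its +y end face. Three small dark teeth at that end, on the corner of the +y and +x faces, mark the heights of the top of the paddle at the three click stops.
- pocket (a point): Centre of the flat floor of the rectangular pocket, 18 mm below the smoker's top (82 mm above the counter), 20 mm from the smoker's middle towards its -y; the axes are the smoker's. The pocket is 74 (x) x 54 (y) x 18 mm deep with a 3 mm chamfered mouth, so a seated cassette has 2 mm play each side, its block is flush with the top and only its rib stands out.
- paddle_top (a point): Where to press: on the top face of the lever's black flat paddle, 42 mm out from the smoker's +y end face; it moves down with the lever; axes as the smoker's. Start height 112 mm above the counter, that is 12 mm above the smoker's top; 96, 80 and 64 mm at the three click stops and 46 mm at the bottom.
- paddle: The lever's black paddle, 44 (x) x 58 (y, outwards) x 10 mm thick; origin at the centre of its top face, 39 mm out from the smoker's end face. Its near edge is 10 mm off the end face. Nothing is below it but the counter.
- lever (a joint): How far the lever is pressed straight down, in m: 0 up (start), click stops at 0.016, 0.032 and 0.048, bottom stop at 0.066. A spring always returns it to 0: about 6 N at the top rising to about 11 N at the third stop and 13 N at the bottom; the clicks are felt as a ripple of about 3 N up and down and do not hold it.
- ramekin: White ceramic ramekin, 84 mm across, 45 mm high, near the cassette (the two may have changed places). Leave alone. Origin: centre of the underside.
- spatula: Bamboo spatula, 280 mm long, lying on the right. Leave alone.
- bottle: Empty clear plastic bottle, 66 mm across, 210 mm high, far right. Leave alone. Origin: centre of the underside.
- mortar: Black stone mortar, 120 mm across, 85 mm high, on the left. Leave alone. Origin: centre of the underside.
- basket: Flat steel wire grill basket with a clasp, 170 x 260 x 39 mm, its wire handle 130 mm long towards its +y, beyond the smoker. Leave alone. Origin: centre of the underside.
- jar: Amber glass jar with a steel cap, 60 mm across, 80 mm high, on the left. Leave alone. Origin: centre of the underside.
Mind the look-alikes: they are no part of the job. Of the things shaped like the cassette, the wood one is meant.

How it is judged:
On the way, in this order (a step that is already met when the one before it is completed fails the run):
1. the cassette is seated flat and square in the pocket and let go (horizontal distance between cassette and pocket below 0.0045 m and z of cassette in the frame of pocket between -0.003 and 0.003 m and angle between cassette's own z axis and vertical below 0.05 rad and angle between the x axis of cassette and the x axis of pocket, either way round below 0.08 rad and contact force between cassette and the fingers below 0.2 N), for 0.3 s.
2. the fingers hold the lever at the third click stop (value of joint lever between 0.041 and 0.055 m and velocity of joint lever between -0.01 and 0.01 m/s and contact force between paddle and the fingers above 5 N), for 0.5 s.
At the end, for the whole second after the job is handed in: Ends holding: cassette seated and untouched (centre within 4.5 mm of the pocket's, underside within 3 mm of its floor, tilt under 0.05, square within 0.08 rad); fingers press the paddle with over 5 N and hold the lever still (under 10 mm/s) at the third stop, 41 to 55 mm down (all of step 1 and all of step 2); the arm keeps its last pose, push and grip.
It fails at once if the lever is run on past the third stop to the bottom (more than 62 mm down) (value of joint lever above 0.062 m).
It fails at once if the lever is pressed (more than 12 mm) while the cassette is not in the pocket (value of joint lever above 0.012 m and (horizontal distance between cassette and pocket above 0.01 m or z of cassette in the frame of pocket above 0.008 m)).
It fails at once if another thing on the counter is moved by more than 30 mm (distance of any of ramekin, spatula, bottle, mortar, basket, jar from where it was at the start of the episode above 0.03 m).
It also fails if it takes over 56 s, if anything falls off the work surface, if the arm or the gripper's body presses on something with over 40 N, if the wrist force passes 120 N, or if a joint passes its speed limit or range.

## Working session

There is one attempt and no reset: what is moved stays moved. The work goes in short steps, Python scripts to look and compute and a shell command to move; the robot and the scene stay as the last step left them, time stands still between calls to the robot, and variables do not carry over. Pictures are saved under pics/ and viewed, at most 10 in all, crops included, and the job is handed in when it is done.

```bash
mkdir -p pics; cat > h.py <<'E'
from plant import *
import numpy as np, cv2
from scipy.spatial.transform import Rotation as R
def ray(cam,uv):
    c=get_calibration(cam); f=192/np.tan(np.radians(c["fov_y"])/2)
    d=(np.array(uv,float)-[c["cx"],c["cy"]])/f
    s=d.copy()
    for _ in range(30): s=d/(1+c["k1"]*(s@s))
    return np.array(c["origin"]), np.array(c["rotation"])@np.array([s[0],s[1],1])
def onz(cam,uv,z):
    o,d=ray(cam,uv); return o+d*(z-o[2])/d[2]
def proj(cam,p):
    c=get_calibration(cam); f=192/np.tan(np.radians(c["fov_y"])/2)
    q=np.array(c["rotation"]).T@(np.array(p)-c["origin"]); s=q[:2]/q[2]
    return s*(1+c["k1"]*(s@s))*f+[c["cx"],c["cy"]]
def tri(uv1,uv2):
    a,d=ray("scene",uv1);b,e=ray("top",uv2)
    t=np.linalg.lstsq(np.c_[d,-e],b-a,rcond=None)[0]
    return (a+d*t[0]+b+e*t[1])/2, np.linalg.norm(a+d*t[0]-b-e*t[1])
E
python3 - <<'E'
from h import *
for n in("scene","top"):
    im=snapshot(n); cv2.imwrite(f"pics/{n}0.png",cv2.cvtColor(im,cv2.COLOR_RGB2BGR))
    c=get_calibration(n); print(n,c["fov_y"],np.round(c["origin"],3),c["k1"])
    for t in("cassette","smoker","pocket","paddle_top","paddle"):
        print(t,[(np.round(p["uv"],1),round(p["score"],2)) for p in pinpoint(n,t)][:4])
s=state();print(s)
E
```

```text
scene 56.974484285744296 [ 1.465 -0.569  0.817] 0.018685442204850876
cassette [(array([182.4, 204.2]), 0.74), (array([191.8, 216.3]), 0.64), (array([223.3, 209.2]), 0.55), (array([281.1, 194.2]), 0.29)]
smoker [(array([285.1, 209.2]), 0.72), (array([340.7, 166.5]), 0.41)]
pocket [(array([279.9, 194. ]), 0.83)]
paddle_top [(array([310.7, 170.3]), 0.48), (array([192.9, 215.4]), 0.44)]
paddle [(array([313.6, 172.6]), 0.47)]
top 42.04780327507957 [ 0.368 -0.037  1.585] -0.13156714253423793
cassette [(array([329.9, 234.5]), 0.86), (array([291.8, 226.5]), 0.85), (array([332.7, 274.8]), 0.63)]
smoker [(array([228.5, 194.9]), 0.95), (array([375.9, 165.5]), 0.59)]
pocket [(array([229.1, 190.2]), 0.64), (array([105.9, 250.9]), 0.61)]
paddle_top [(array([175.4, 206.7]), 0.54)]
paddle [(array([177.2, 206.2]), 0.66)]
{'time': 0.6, 'qpos': array([-1.13097127e+00,  3.19556239e-01,  1.56453245e+00,  5.69031303e-06,
        1.25741723e+00, -2.00372755e-02]), 'qd': array([-8.15130408e-04, -1.19113798e-03, -5.16281542e-04, -8.88307953e-05,
       -5.49002905e-04, -6.64898455e-05]), 'joint_torque': array([-8.36089712e-04, -4.12119591e+01, -2.32134390e+01,  7.27990223e-02,
        3.78003018e-02, -2.99952046e-05]), 'ee_pos': array([ 0.25517852, -0.51526557,  0.21398848]), 'eef_rot': array([3.05883161e+00, 7.15980195e-01, 3.67023329e-05]), 'force': array([-0.41435043,  0.31755806,  0.34571147]), 'torque': array([-0.01659081, -0.05070121,  0.00388079]), 'grasp_force': 0.0, 'finger_gap': 0.09120616516852321}
```

View pics/scene0.png

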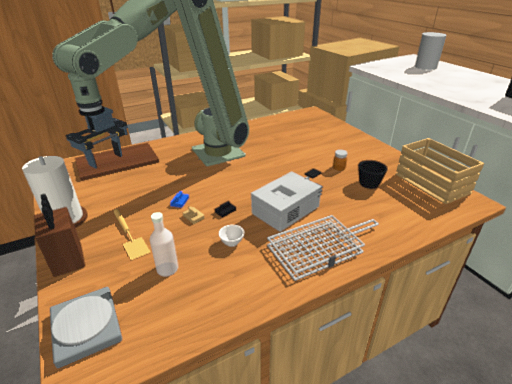

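View pics/top0.png

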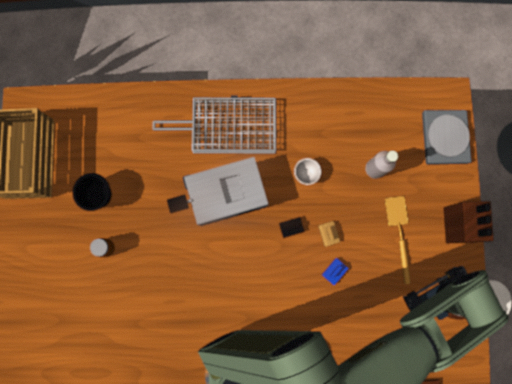

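Three things in the top view are shaped like the cassette: black at (292,227), pale wood at (330,234) and blue at (335,271). In the scene view they are at (224,209), (192,216) and (180,200). The pale wood one at (330,234) fits the description. I'll confirm it in a crop and measure it together with the smoker.

```bash
python3 - <<'E'
from h import *
im=cv2.cvtColor(snapshot("top"),cv2.COLOR_RGB2BGR)
a=cv2.resize(im[205:290,270:360],None,fx=6,fy=6,interpolation=cv2.INTER_CUBIC)
b=cv2.resize(im[145:235,155:280],None,fx=6,fy=6,interpolation=cv2.INTER_CUBIC)
cv2.imwrite("pics/ca.png",a);cv2.imwrite("pics/cb.png",b)
t,s=[230,90],0
r=[d for d in trace("top","cassette")]
for d in r: print("cas",d["score"],np.round(d["box"],1), cv2.minAreaRect(np.argwhere(d["pixels"])[:,::-1].astype(np.float32)))
for d in trace("top","smoker"): print("smo",d["score"],np.round(d["box"],1), cv2.minAreaRect(np.argwhere(d["pixels"])[:,::-1].astype(np.float32)))
for d in trace("top","paddle"): print("pad",d["score"],np.round(d["box"],1), cv2.minAreaRect(np.argwhere(d["pixels"])[:,::-1].astype(np.float32)))
print("cassette",tri([191.8,216.3],[329.9,234.5]))
print("pocket",tri([279.9,194],[229.1,190.2]), onz("top",[229.1,190.2],.082))
print("paddle",tri([310.7,170.3],[175.4,206.7]), onz("top",[175.4,206.7],.112))
E
```

```text
cas 0.92 [333.9 272.3  21.9  22.4] ((334.23785400390625, 270.6729736328125), (16.6158504486084, 23.306303024291992), 36.02737045288086)
cas 0.71 [292.7 228.4  24.4  21.1] ((291.7499694824219, 227.25001525878906), (15.495158195495605, 20.87103271484375), 71.56504821777344)
cas 0.67 [330.9 234.   19.5  26.8] ((328.53668212890625, 233.2889862060547), (22.700483322143555, 17.145090103149414), 73.3007583618164)
smo 0.72 [217.7 194.8 103.7  73.1] ((215.13626098632812, 195.14205932617188), (54.50706481933594, 98.23346710205078), 75.00492095947266)
pad 0.66 [178.7 204.9  21.4  17.5] ((178.4499969482422, 203.85003662109375), (13.281564712524414, 22.452171325683594), 71.56504821777344)Traceback (most recent call last):
  File "<stdin>", line 11, in <module>
  File "h.py", line 18, in tri
    t=np.linalg.lstsq(np.c_[d,-e],b-a,rcond=None)[0]
      ~~~~~~~~~~~~~~~^^^^^^^^^^^^^^^^^^^^^^^^^^^^
    raise LinAlgError('Incompatible dimensions')
numpy.linalg.LinAlgError: Incompatible dimensions
```

View pics/ca.png

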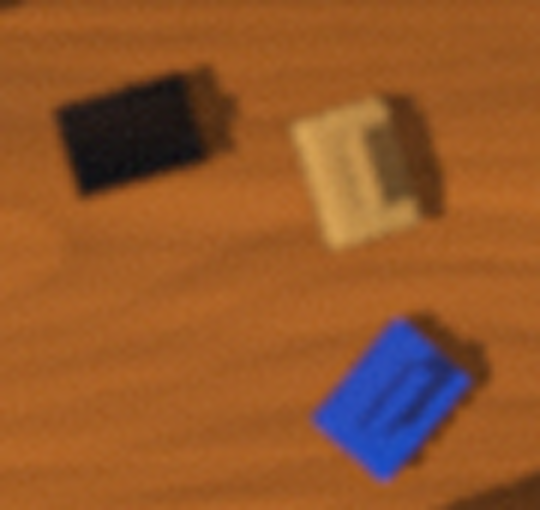

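View pics/cb.png

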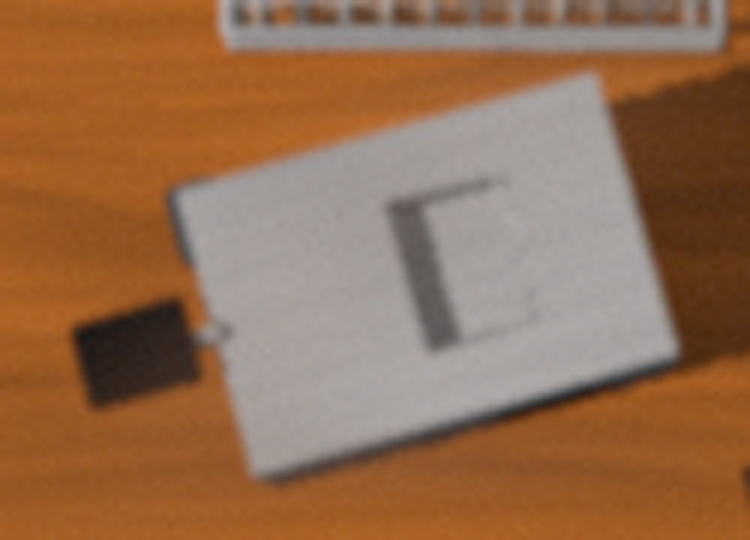

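The crop confirms the pale wood cassette at top (330,234), with its rib along its long side; the black and blue ones are decoys. The smoker top's corners and the pocket are clear, with the paddle at (178,204). Next I turn these into poses.

```bash
sed -i 's/c_\[d,-e\]/stack([d,-e],1)/; s/np\.stack/np.stack/' h.py; sed -i 's/np\.stack(\[d,-e\],1)/np.array([d,-e]).T/' h.py; cat >> h.py <<'E'
def rect(crop,u0,v0,z,cam="top",f=6):
    P=np.array([onz(cam,[(u+.5)/f-.5+u0,(v+.5)/f-.5+v0],z)[:2] for u,v in crop])
    print("c",P.mean(0).round(4),"sides",np.linalg.norm(P-np.roll(P,-1,0),axis=1).round(3),"ang",[round(float(np.degrees(np.arctan2(*(d[::-1])))),1) for d in np.roll(P,-1,0)-P])
E
grep -n lstsq h.py
python3 - <<'E'
from h import *
rect([(292,125),(380,97),(418,220),(338,250)],270,205,.018)
rect([(178,187),(597,72),(678,355),(255,478)],155,145,.1)
rect([(388,200),(510,170),(545,322),(432,352)],155,145,.1)
rect([(75,327),(182,298),(200,380),(95,408)],155,145,.112)
print("cassette",tri([191.8,216.3],[329.9,234.5]))
print("pocket",tri([279.9,194],[229.1,190.2]), onz("top",[229.1,190.2],.082))
print("paddle",tri([310.7,170.3],[175.4,206.7]), onz("top",[175.4,206.7],.112))
print("wood pin scene z0",onz("scene",[191.8,216.3],0),"top",onz("top",[329.9,234.5],0))
s=state();print(R.from_rotvec(s["eef_rot"]).as_matrix().round(3))
E
```

```text
18:    t=np.linalg.lstsq(np.array([d,-e]).T,b-a,rcond=None)[0]Traceback (most recent call last):
  File "<stdin>", line 2, in <module>
  File "h.py", line 21, in rect
    P=np.array([onz(cam,[(u+.5)/f-.5+u0,(v+.5)/f-.5+v0],z)[:2] for u,v in crop])
                ~~~^^^^^^^^^^^^^^^^^^^^^^^^^^^^^^^^^^^^^^^
  File "h.py", line 11, in onz
    o,d=ray(cam,uv); return o+d*(z-o[2])/d[2]
                                         ~^^^
IndexError: invalid index to scalar variable.
```

```bash
sed -i 's/np\.array(c\["rotation"\])/R.from_rotvec(c["rotation"]).as_matrix()/' h.py
python3 - <<'E'
from h import *
rect([(292,125),(380,97),(418,220),(338,250)],270,205,.018)
rect([(178,187),(597,72),(678,355),(255,478)],155,145,.1)
rect([(388,200),(510,170),(545,322),(432,352)],155,145,.1)
rect([(75,327),(182,298),(200,380),(95,408)],155,145,.112)
print("cassette",tri([191.8,216.3],[329.9,234.5]))
print("pocket",tri([279.9,194],[229.1,190.2]), onz("top",[229.1,190.2],.082))
print("paddle",tri([310.7,170.3],[175.4,206.7]), onz("top",[175.4,206.7],.112))
print("wood pin scene z0",onz("scene",[191.8,216.3],0),"top",onz("top",[329.9,234.5],0))
s=state();print(R.from_rotvec(s["eef_rot"]).as_matrix().round(3))
E
```

```text
c [ 0.4344 -0.2816] sides [0.049 0.067 0.045 0.07 ] ang [-74.0, -165.0, 108.7, 18.2]
c [0.5689 0.0367] sides [0.219 0.149 0.219 0.152] ang [-75.7, -165.6, 105.0, 14.3]
c [0.5741 0.0158] sides [0.063 0.079 0.058 0.08 ] ang [-77.3, -168.3, 103.6, 15.1]
c [0.53   0.1801] sides [0.055 0.042 0.054 0.042] ang [-76.0, -168.1, 103.7, 13.6]
cassette (array([ 0.43103678, -0.28799159,  0.00163074]), np.float64(0.003028337917696828))
pocket (array([0.56565799, 0.0195796 , 0.08280786]), np.float64(0.017988624682953296)) [0.5701912 0.0274991 0.082    ]
paddle (array([0.51813374, 0.18292962, 0.11235336]), np.float64(0.008389432608146619)) [0.5204428  0.18659196 0.112     ]
wood pin scene z0 [ 0.42817903 -0.28876536  0.        ] top [ 0.43163102 -0.28681566  0.        ]
[[ 0.896  0.444  0.   ]
 [ 0.444 -0.896 -0.   ]
 [-0.     0.    -1.   ]]
```

```bash
python3 -m handwheel '[[0.06,0.262,-0.128,0.1,0,0,0.173],[0.06,0.262,-0.128,0.1,0,0,0.173],[0.06,0.262,-0.128,0.1,0,0,0.173],[0.06,0.262,-0.128,0.1,0,0,0.173],[0.06,0.262,-0.128,0.1,0,0,0.173]]' 20
cat >> h.py <<'E'
def go(p,yawx):
    "shift/turn in tool axes to reach TCP p with tool x at yawx deg (tool down)"
    s=state(); M=R.from_rotvec(s["eef_rot"]); a=np.radians(yawx)
    T=R.from_matrix(np.array([[np.cos(a),np.sin(a),0],[np.sin(a),-np.cos(a),0],[0,0,-1]]))
    print("at",s["ee_pos"].round(4),"t",round(s["time"],2),"F",s["force"].round(1),"gap",round(s["finger_gap"],4),"grip",round(s["grasp_force"],1))
    print("shift",M.inv().apply(np.array(p)-s["ee_pos"]).round(4),"turn",(M.inv()*T).as_rotvec().round(3))
E
python3 -c "
from h import *
go([.433,-.284,.1],16.5)"
```

```text
time: 1.22
ee_pos: [0.3756, -0.3586, 0.1463]
eef_rot: [3.109, 0.448, 0.001]
force: [0.2, -0.2, -1.0]
finger_gap: 0.0617
grasp_force: 0.0
at [ 0.3756 -0.3586  0.1463] t 1.22 F [ 0.2 -0.2 -1. ] gap 0.0617 grip 0.0
shift [ 0.076  -0.0554  0.0463] turn [ 0.001 -0.    -0.002]
```

```bash
python3 -m handwheel '[[0.06,0.076,-0.055,0.046,0,0,0],[0.06,0.076,-0.055,0.046,0,0,0],[0.06,0.076,-0.055,0.046,0,0,0],[0.06,0.076,-0.055,0.046,0,0,0]]' >/dev/null
python3 - <<'E'
from h import *
go([.433,-.284,.021],16.5)
im=cv2.cvtColor(snapshot("scene"),cv2.COLOR_RGB2BGR)
def wire(im,x,y,yaw,col):
    c,s=np.cos(np.radians(yaw)),np.sin(np.radians(yaw))
    for hx,hy,z in((.035,.025,.018),(.035,.025,0),(.022,.006,.038)):
        P=[proj("scene",[x+c*a*hx-s*b*hy,y+s*a*hx+c*b*hy,z]) for a,b in((1,1),(-1,1),(-1,-1),(1,-1))]
        cv2.polylines(im,[np.int32((np.array(P)-[150,170]+.5)*8)],True,col,1)
b=cv2.resize(im[170:240,150:245],None,fx=8,fy=8,interpolation=cv2.INTER_CUBIC)
wire(b,.433,-.284,16.5,(255,0,0))
cv2.imwrite("pics/s1.png",b)
E
```

```text
at [ 0.4329 -0.2819  0.0986] t 1.55 F [-0.3  0.  -0.7] gap 0.0605 grip 0.0
shift [-0.0004  0.0023  0.0776] turn [-0.004  0.002  0.003]
```

View pics/s1.png

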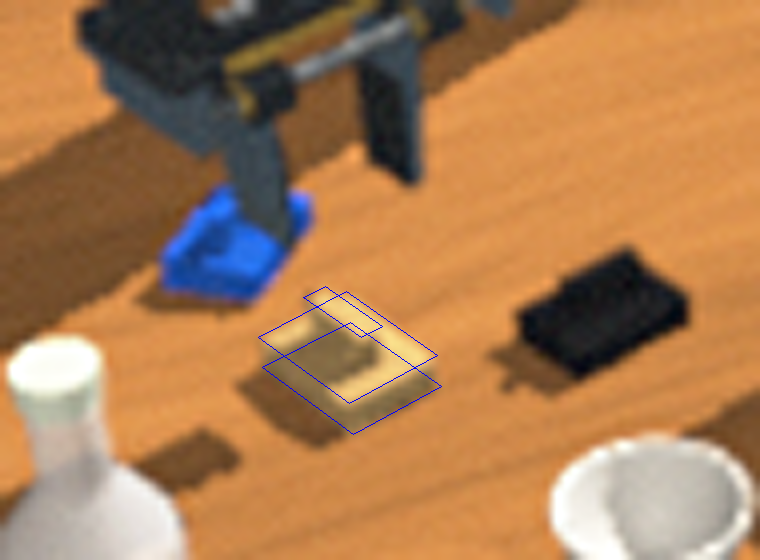

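The wireframe lies on the wood cassette to within about half a pixel, with the rib centre near crop (343,312). I descend and grip the rib.

```bash
python3 -m handwheel '[[0.06,0,0.002,0.04,0,0,0],[0.06,0,0.002,0.06,0,0,0],[0.06,0,0.002,0.077,0,0,0],[0.06,0,0.002,0.077,0,0,0],[0.06,0,0.002,0.077,0,0,0]]' 
python3 -m handwheel '[[0,0,0,0,0,0,0],[0,0,0,0,0,0,0],[0,0,0,0,0,0,0],[0,0,0,0,0,0,0],[0,0,0,0,0,0,0]]' 25
python3 -m handwheel '[[0,0,0,0,0,0,0],[0,0,0,0,0,0,0],[0,0,0,0,0,0,0]]' 25
```

```text
time: 2.02
ee_pos: [0.4324, -0.2887, 0.0239]
eef_rot: [3.11, 0.447, -0.001]
force: [-0.3, 0.6, -0.3]
finger_gap: 0.0603
grasp_force: 0.0
time: 2.43
ee_pos: [0.4331, -0.2879, 0.0244]
eef_rot: [3.108, 0.449, 0.001]
force: [0.7, -0.0, -0.5]
finger_gap: 0.0299
grasp_force: 0.0
time: 2.68
ee_pos: [0.4326, -0.2873, 0.0237]
eef_rot: [-3.109, -0.449, 0.001]
force: [0.1, 1.9, 3.0]
finger_gap: 0.0117
grasp_force: 25.0
```

```bash
python3 -m handwheel '[[0,0,0,-0.035,0,0,0],[0,0,0,-0.07,0,0,0],[0,0,0,-0.11,0,0,0],[0,0,0,-0.15,0,0,0],[0,0,0,-0.15,0,0,0]]' 
python3 - <<'E'
from h import *
go([.574,.017,.17],14.6)
im=cv2.cvtColor(snapshot("scene"),cv2.COLOR_RGB2BGR)
p=proj("scene",state()["ee_pos"]); u,v=np.int32(p)
print(p, [(q["uv"],q["score"]) for q in pinpoint("scene","cassette")])
cv2.imwrite("pics/s2.png",cv2.resize(im[v-35:v+35,u-45:u+45],None,fx=8,fy=8,interpolation=cv2.INTER_CUBIC)); print(u,v)
E
```

```text
time: 3.1
ee_pos: [0.4368, -0.2903, 0.1815]
eef_rot: [3.098, 0.448, 0.018]
force: [0.3, -0.7, -0.2]
finger_gap: 0.0118
grasp_force: 25.0
at [ 0.4368 -0.2903  0.1815] t 3.1 F [ 0.3 -0.7 -0.2] gap 0.0118 grip 25.0
shift [ 0.2184 -0.2561  0.0105] turn [ 0.012 -0.01   0.032]
[186.78614792 176.55587906] [([179.7, 205.5], 0.69), ([187.1, 183.4], 0.66), ([224.1, 212.6], 0.59), ([310.4, 171.0], 0.16)]
186 176
```

View pics/s2.png

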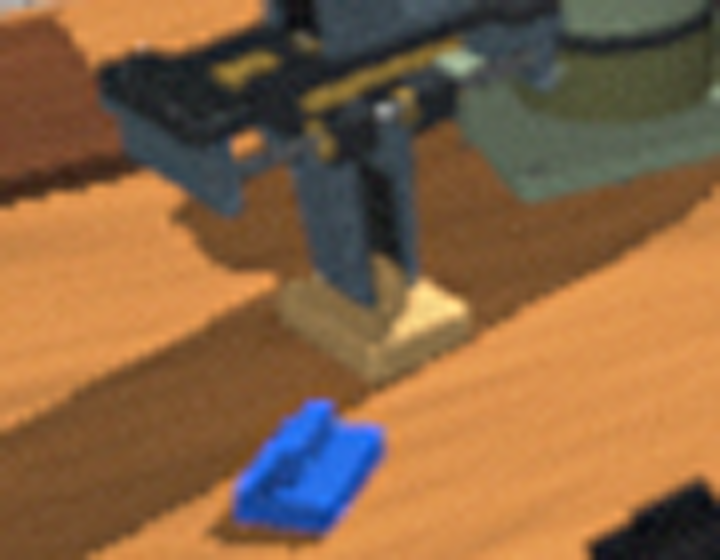

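The wood cassette hangs level in the fingers, block bottom corner near crop (375,378). Now I carry it over the pocket.

```bash
python3 -m handwheel '[[0,0.13,-0.152,0,0,0,0.032],[0,0.13,-0.152,0,0,0,0.032],[0,0.13,-0.152,0,0,0,0.032],[0,0.13,-0.152,0,0,0,0.032],[0,0.13,-0.152,0,0,0,0.032]]' >/dev/null
python3 -m handwheel '[[0,0.03,-0.034,0,0,0,0],[0,0.06,-0.068,0,0,0,0],[0,0.083,-0.104,0,0,0,0],[0,0.083,-0.104,0,0,0,0],[0,0.083,-0.104,0,0,0,0]]' >/dev/null
python3 -m handwheel '[[0,0,0,0,0,0,0],[0,0,0,0,0,0,0],[0,0,0,0,0,0,0]]' >/dev/null
python3 -c "
from h import *
go([.5727,.017,.14],14.6)"
```

```text
at [0.5677 0.0149 0.1731] t 4.28 F [-0.2  0.   0.2] gap 0.0115 grip 25.0
shift [ 0.0054 -0.0008  0.0331] turn [ 0.     0.002 -0.002]
```

```bash
python3 -m handwheel '[[0,0.005,-0.001,0.02,0,0,0],[0,0.005,-0.001,0.038,0,0,0],[0,0.005,-0.001,0.038,0,0,0],[0,0.005,-0.001,0.038,0,0,0]]' 
python3 - <<'E'
from h import *
im=cv2.cvtColor(snapshot("scene"),cv2.COLOR_RGB2BGR)
s=state();p=s["ee_pos"];print(p,s["time"])
f=7;u0,v0=235,155
b=cv2.resize(im[155:240,235:335],None,fx=f,fy=f,interpolation=cv2.INTER_CUBIC)
def rc(x,y,yaw,hx,hy,z,col):
    c,s=np.cos(np.radians(yaw)),np.sin(np.radians(yaw))
    P=[proj("scene",[x+c*a*hx-s*d*hy,y+s*a*hx+c*d*hy,z]) for a,d in((1,1),(-1,1),(-1,-1),(1,-1))]
    cv2.polylines(b,[np.int32((np.array(P)-[u0,v0]+.5)*f)],True,col,1)
rc(.5689,.0367,14.6,.075,.11,.1,(255,0,0))
rc(.574,.0173,14.6,.037,.027,.1,(0,0,255))
e=p+np.array([.0014,.0004,0])
rc(e[0],e[1],14.6,.035,.025,p[2]-.0235,(0,255,0)); rc(e[0],e[1],14.6,.035,.025,p[2]-.0055,(0,255,0))
cv2.imwrite("pics/s3.png",b)
E
```

```text
time: 4.62
ee_pos: [0.5722, 0.0175, 0.1351]
eef_rot: [-3.116, -0.397, 0.004]
force: [0.5, 0.2, -0.3]
finger_gap: 0.0115
grasp_force: 25.0
[0.57312681 0.01773696 0.13615445] 4.6667
```

View pics/s3.png

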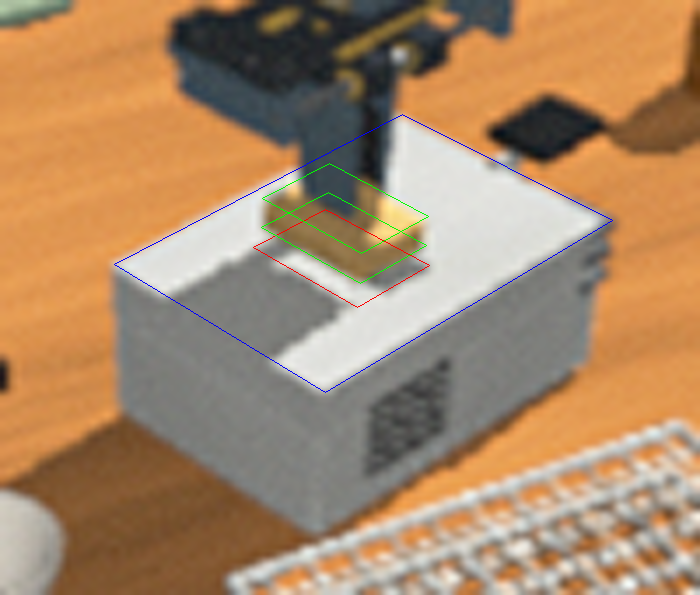

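The smoker outline and the cassette wireframe fall on the picture, and the cassette hangs right above the red pocket outline. I lower it while watching the force.

```bash
python3 -m handwheel '[[0,0.0005,0,0.006,0,0,0],[0,0.0005,0,0.012,0,0,0],[0,0.0005,0,0.016,0,0,0],[0,0.0005,0,0.016,0,0,0]]'
python3 -m handwheel '[[0,0,0,0.003,0,0,0],[0,0,0,0.006,0,0,0],[0,0,0,0.009,0,0,0],[0,0,0,0.009,0,0,0]]'
```

```text
time: 5.0
ee_pos: [0.5733, 0.0181, 0.1208]
eef_rot: [3.115, 0.4, -0.0]
force: [-4.0, -2.1, 5.0]
finger_gap: 0.0117
grasp_force: 25.0
time: 5.33
ee_pos: [0.5717, 0.0177, 0.1131]
eef_rot: [3.114, 0.4, -0.005]
force: [-9.9, -3.3, 15.6]
finger_gap: 0.0116
grasp_force: 32.0
```

The force points along the tool's -x, so the chamfer is met on the +x side. I shift back along -x.

```bash
python3 -m handwheel '[[0,-0.001,0,0,0,0,0],[0,-0.002,0,0,0,0,0],[0,-0.003,0,0,0,0,0],[0,-0.003,0,0,0,0,0]]'
```

```text
time: 5.67
ee_pos: [0.5715, 0.0177, 0.113]
eef_rot: [3.115, 0.4, 0.005]
force: [-2.9, -1.2, 9.9]
finger_gap: 0.0117
grasp_force: 31.4
```

```bash
python3 -m handwheel '[[0,-0.001,0,0,0,0,0],[0,-0.001,0,0.002,0,0,0],[0,-0.001,0,0.004,0,0,0],[0,-0.001,0,0.004,0,0,0]]'
```

```text
time: 6.0
ee_pos: [0.5711, 0.0175, 0.1115]
eef_rot: [3.115, 0.4, 0.009]
force: [-8.3, -1.7, 22.4]
finger_gap: 0.0121
grasp_force: 42.0
```

```bash
python3 -m handwheel '[[0,-0.001,0,-0.006,0,0,0],[0,-0.001,0,-0.012,0,0,0],[0,-0.001,0,-0.012,0,0,0],[0,-0.001,0,-0.012,0,0,0]]'
python3 - <<'E'
from h import *
im=cv2.cvtColor(snapshot("scene"),cv2.COLOR_RGB2BGR)
s=state();p=s["ee_pos"];print(p,s["time"])
f=12;u0,v0=260,165
b=cv2.resize(im[165:210,260:320],None,fx=f,fy=f,interpolation=cv2.INTER_CUBIC)
def rc(x,y,yaw,hx,hy,z,col):
    c,s=np.cos(np.radians(yaw)),np.sin(np.radians(yaw))
    P=[proj("scene",[x+c*a*hx-s*d*hy,y+s*a*hx+c*d*hy,z]) for a,d in((1,1),(-1,1),(-1,-1),(1,-1))]
    cv2.polylines(b,[np.int32((np.array(P)-[u0,v0]+.5)*f)],True,col,1)
rc(.574,.0173,14.6,.037,.027,.1,(0,0,255))
e=p+np.array([.0014,.0004,0])
rc(e[0],e[1],14.6,.035,.025,p[2]-.0055,(0,255,0));rc(e[0],e[1],14.6,.035,.025,p[2]-.0235,(0,255,0))
cv2.imwrite("pics/s4.png",b)
E
```

```text
time: 6.33
ee_pos: [0.5694, 0.0171, 0.1189]
eef_rot: [3.115, 0.4, 0.002]
force: [1.1, -3.1, 0.3]
finger_gap: 0.012
grasp_force: 36.3
[0.56936434 0.01712928 0.11865062] 6.3833
```

View pics/s4.png

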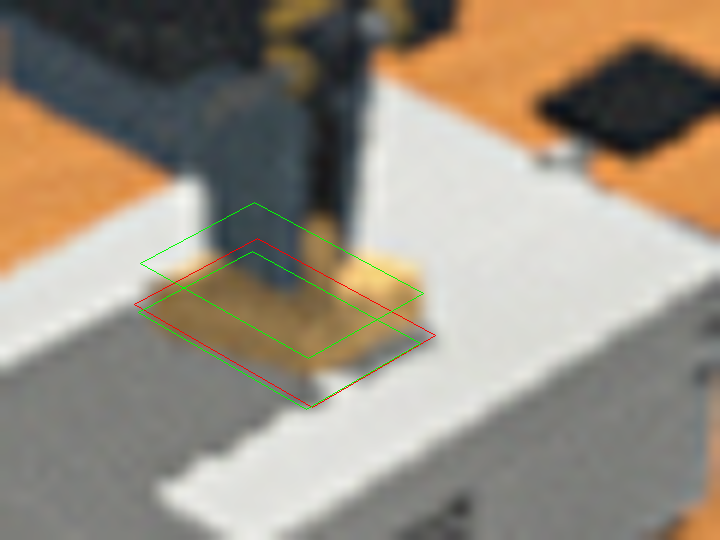

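The picture suggests that the cassette's +x end (crop 312,370 and 425,327) has pitched up in the grip. I'll lower it gently into the mouth, release it so that it can settle, then check it and press it home.

```bash
python3 -m handwheel '[[0,0,0,0.002,0,0,0],[0,0,0,0.004,0,0,0],[0,0,0,0.004,0,0,0],[0,0,0,0.004,0,0,0]]' 20
python3 -c "
from h import *
print(state()['torque'],state()['ee_pos'])"
python3 -m handwheel '[[0.02,0,0,0,0,0,0],[0.03,0,0,0,0,0,0],[0.03,0,0,0,0,0,0],[0.03,0,0,0,0,0,0],[0.03,0,0,0,0,0,0]]'
```

```text
time: 6.72
ee_pos: [0.5692, 0.0171, 0.114]
eef_rot: [3.115, 0.4, 0.0]
force: [3.0, -4.8, -3.7]
finger_gap: 0.0117
grasp_force: 29.5
[-0.9412253  -0.65215379  0.10231   ] [0.56917009 0.01714744 0.11403952]
time: 7.13
ee_pos: [0.5685, 0.018, 0.1146]
eef_rot: [-3.116, -0.399, 0.001]
force: [0.5, -0.5, -1.6]
finger_gap: 0.03
grasp_force: 0.0
```

```bash
python3 -m handwheel '[[0.03,0,0,-0.03,0,0,0],[0.03,0,0,-0.07,0,0,0],[0.03,0,0,-0.08,0,0,0],[0.03,0,0,-0.08,0,0,0]]' >/dev/null
python3 - <<'E'
from h import *
im=cv2.cvtColor(snapshot("scene"),cv2.COLOR_RGB2BGR)
s=state();p=s["ee_pos"];print(p,s["time"])
f=12;u0,v0=250,165
a=cv2.convertScaleAbs(cv2.resize(im[165:213,250:315],None,fx=f,fy=f,interpolation=cv2.INTER_CUBIC),alpha=1.3,beta=10)
b=a
def rc(x,y,yaw,hx,hy,z,col):
    c,s=np.cos(np.radians(yaw)),np.sin(np.radians(yaw))
    P=[proj("scene",[x+c*a*hx-s*d*hy,y+s*a*hx+c*d*hy,z]) for a,d in((1,1),(-1,1),(-1,-1),(1,-1))]
    cv2.polylines(b,[np.int32((np.array(P)-[u0,v0]+.5)*f)],True,col,1)
rc(.574,.0173,14.6,.037,.027,.1,(0,0,255))
rc(.574,.0173,14.6,.022,.006,.12,(0,255,0))
cv2.imwrite("pics/s5.png",b)
E
```

```text
[0.56946794 0.01775821 0.19599468] 7.5167
```

View pics/s5.png

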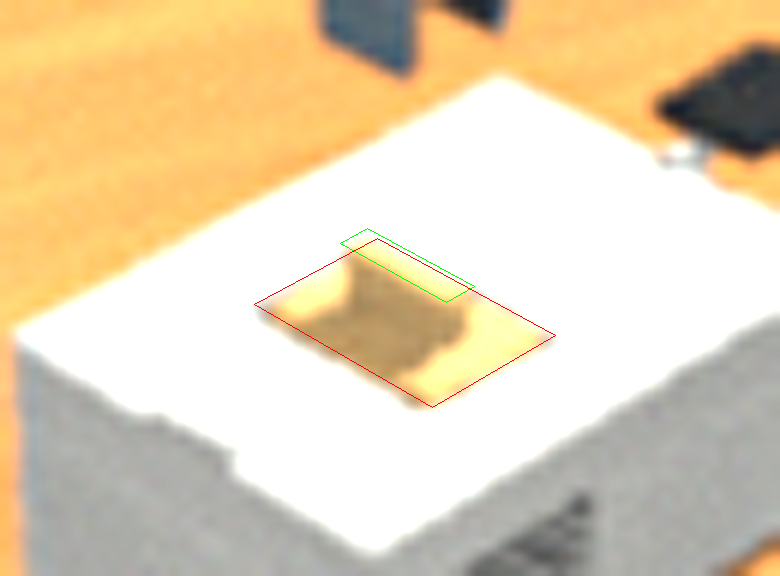

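The cassette lies flush inside the pocket outline, rib top at about crop (405,270), roughly where a seated rib should be. I'll confirm by touching the rib top with shut fingers, which should meet at z 0.120.

```bash
python3 -m handwheel '[[0,0.004,0,0.02,0,0,0],[0,0.004,0,0.04,0,0,0],[0,0.004,0,0.055,0,0,0],[0,0.004,0,0.066,0,0,0],[0,0.004,0,0.068,0,0,0]]' 
python3 -m handwheel '[[0,0,0,0.003,0,0,0],[0,0,0,0.006,0,0,0],[0,0,0,0.0075,0,0,0],[0,0,0,0.009,0,0,0],[0,0,0,0.009,0,0,0]]'
```

```text
time: 7.93
ee_pos: [0.5701, 0.0186, 0.1229]
eef_rot: [-3.115, -0.399, 0.012]
force: [-0.4, -0.6, -0.1]
finger_gap: 0.0011
grasp_force: 0.0
time: 8.35
ee_pos: [0.5731, 0.0186, 0.1203]
eef_rot: [3.116, 0.399, 0.003]
force: [-4.2, -0.2, 10.5]
finger_gap: 0.0004
grasp_force: 4.9
```

The touch at z 0.1203 under 10 N confirms that it is fully home. Now I lift and move over the paddle.

```bash
python3 -m handwheel '[[0,0,0,-0.03,0,0,0],[0,0,0,-0.05,0,0,0],[0,0,0,-0.05,0,0,0]]' >/dev/null
python3 -m handwheel '[[0,0,-0.04,0,0,0,0],[0,0,-0.08,0,0,0,0],[0,0,-0.12,0,0,0,0],[0,0,-0.16,0,0,0,0],[0,0,-0.17,0,0,0,0]]' >/dev/null
python3 -m handwheel '[[0,0,0,0,0,0,0],[0,0,0,0,0,0,0],[0,0,0,0,0,0,0]]' >/dev/null
python3 - <<'E'
from h import *
go([.5306,.184,.125],14.6)
print([(q["uv"],q["score"]) for n in ["scene"] if snapshot(n) is not None for q in pinpoint(n,"cassette")])
E
```

```text
at [0.5302 0.1819 0.1676] t 9.27 F [-0.3 -0.7 -0.3] gap 0.0003 grip 0.0
shift [ 0.0009 -0.0019  0.0426] turn [ 0.001  0.    -0.001]
[([220.9, 210.1], 0.65), ([282.5, 194.9], 0.62), ([180.1, 203.3], 0.47), ([169.0, 266.5], 0.39)]
```

```bash
python3 -m handwheel '[[0,0.001,-0.002,0.025,0,0,0],[0,0.001,-0.002,0.045,0,0,0],[0,0.001,-0.002,0.05,0,0,0],[0,0.001,-0.002,0.05,0,0,0]]' 
python3 -m handwheel '[[0,0,0,0.005,0,0,0],[0,0,0,0.01,0,0,0],[0,0,0,0.015,0,0,0],[0,0,0,0.02,0,0,0],[0,0,0,0.02,0,0,0]]'
```

```text
time: 9.7
ee_pos: [0.5295, 0.1839, 0.1162]
eef_rot: [3.115, 0.397, -0.006]
force: [-0.4, 0.1, 0.7]
finger_gap: 0.0005
grasp_force: 0.0
time: 10.12
ee_pos: [0.5317, 0.1851, 0.0988]
eef_rot: [3.116, 0.399, 0.005]
force: [0.7, -1.7, 5.2]
finger_gap: 0.0005
grasp_force: 2.4
```

Lever contact is as expected (z 0.099, 5 N), so I go on to z 0.064 in small steps.

```bash
python3 -m handwheel '[[0,0,0,0.004,0,0,0],[0,0,0,0.008,0,0,0],[0,0,0,0.012,0,0,0],[0,0,0,0.016,0,0,0],[0,0,0,0.02,0,0,0]]' 
python3 -m handwheel '[[0,0,0,0.004,0,0,0],[0,0,0,0.008,0,0,0],[0,0,0,0.01,0,0,0],[0,0,0,0.011,0,0,0],[0,0,0,0.011,0,0,0]]'
python3 -m handwheel '[[0,0,0,0,0,0,0],[0,0,0,0,0,0,0],[0,0,0,0,0,0,0]]'
```

```text
time: 10.53
ee_pos: [0.5317, 0.1851, 0.0797]
eef_rot: [3.116, 0.399, 0.006]
force: [-0.6, -2.6, 10.2]
finger_gap: 0.0006
grasp_force: 5.3
time: 10.95
ee_pos: [0.5317, 0.1851, 0.0685]
eef_rot: [3.116, 0.4, 0.005]
force: [0.1, -2.4, 7.1]
finger_gap: 0.0008
grasp_force: 3.9
time: 11.2
ee_pos: [0.5317, 0.1851, 0.0687]
eef_rot: [3.116, 0.4, 0.005]
force: [-0.8, -2.2, 7.8]
finger_gap: 0.0004
grasp_force: 3.9
```

```bash
python3 -m handwheel '[[0,0,0,0.002,0,0,0],[0,0,0,0.004,0,0,0],[0,0,0,0.005,0,0,0],[0,0,0,0.005,0,0,0],[0,0,0,0.005,0,0,0]]' 
python3 -m handwheel '[[0,0,0,0,0,0,0],[0,0,0,0,0,0,0],[0,0,0,0,0,0,0],[0,0,0,0,0,0,0],[0,0,0,0,0,0,0]]'
python3 -m handwheel '[[0,0,0,0,0,0,0],[0,0,0,0,0,0,0],[0,0,0,0,0,0,0],[0,0,0,0,0,0,0],[0,0,0,0,0,0,0]]'
python3 - <<'E'
from h import *
im=cv2.cvtColor(snapshot("scene"),cv2.COLOR_RGB2BGR)
cv2.imwrite("pics/s6.png",cv2.resize(im[130:235,230:350],None,fx=5,fy=5,interpolation=cv2.INTER_CUBIC))
E
```

```text
time: 11.62
ee_pos: [0.5317, 0.1851, 0.0642]
eef_rot: [3.116, 0.4, 0.006]
force: [-1.4, -2.9, 11.1]
finger_gap: 0.0004
grasp_force: 5.6
time: 12.03
ee_pos: [0.5317, 0.1851, 0.0643]
eef_rot: [3.116, 0.4, 0.006]
force: [-1.1, -3.2, 10.9]
finger_gap: 0.0005
grasp_force: 5.6
time: 12.45
ee_pos: [0.5317, 0.1851, 0.0643]
eef_rot: [3.116, 0.4, 0.006]
force: [-1.5, -2.4, 11.9]
finger_gap: 0.0005
grasp_force: 5.6
```

View pics/s6.png

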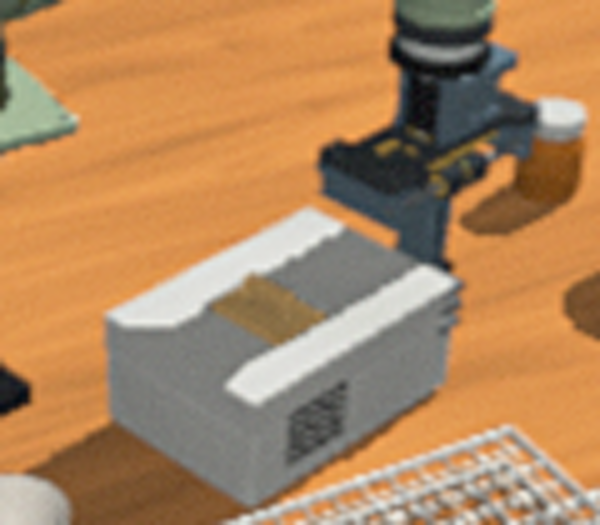

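The cassette sits flush in the pocket at crop (268,308). The fingers hold the paddle down at crop (430,265), at z 0.064 with 11 N, and it is still. I hand it in.

```bash
python3 -c "
from plant import *
print(close_job())"
```

```text
the job is handed in; nothing more can be done
None
```

The job is handed in, though the hand-in returned no verdict: the wood cassette is seated flush in the pocket and let go, and the fingers hold the lever still at the third click stop (paddle top at 64 mm, about 11 N).

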